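# Mix the studs and barrel beads

### The arm

A 6-joint arm with a two-finger parallel gripper is mounted at the origin on the work surface. World frame = base frame: x ahead of the robot, y to its left, z up, the work surface at z = 0. Lengths are in m, angles in rad, forces in N, time in s.
With the tool pointing down it reaches from about 0.375 to 0.975 m from the base axis. Payload 3.8 kg.
Tool frame: the origin (TCP) lies on the mounting face of the last link; the fingertips stand 173 mm ahead of it and the grasp point (between the pads) lies 155 mm ahead of it; z points along the fingers, y is the line along which they close (so a half turn about z gives the same grasp; the last joint's range is limited). The gripper opens to 85 mm and grips with 20 to 120 N. Pads are 22 mm wide; open, the fingers measure 114 mm over their backs; the gripper's body (76 mm by 85 mm) begins 54 mm behind the grasp point. The pads swing forward as they close: fully open they stand 13 mm farther back than shut.
Start: joints at [1.208, 0.264, 1.604, -0, 1.274, -0.037], TCP at [0.216, 0.639, 0.405] pointing down, gripper open.
Joint ranges: [-2.63, 2.63], [-0.94, 2.18], [0.31, 2.57], [-1.31, 4.45], [0, 2.66], [-2.55, 2.55]. Speed limits (rad/s): [2.57, 2.57, 3.14, 3.14, 3.14, 3.14].

### API

Orientations are given as a rotation vector (axis times angle).
In Python, from workcell import bot gives the robot as it stands.
- The arm moves only by the tool drive_tool, never from a script. Its argument "increments" is a list of rows, each an object with "delta_pos": the shift along the tool's x, y, z in mm, a list of three; "turn": the turn about the tool's z in rad; "jaw": the opening, from -1 (shut) to 1 (fully open). A call has 1 to 8 rows; each row shifts and turns the commanded pose from where the row before left it, along the tool's axes as they then stand; what a row does not reach is not made up. A row lasts 1/12 s, in which the tool goes at most 41.7 mm and 7.16 degrees, less where a joint would pass 70% of its speed; a pose out of reach is approached as far as the arm can. A call is refused whole if a number of a shift passes 41.7 or a number of a turn 0.125, either way. A call with a gripper value outside its range is refused whole. The fingers move at their own pace and stop on an object; "grip_force" is the grip in N (left out, the last holds). Time passes only in rows, so rows that do not move let the fingers close. It gives the time, the measured TCP pose, the force, the opening and the grip force at its end, in the units of the state.
- bot.read_state(): the state, without advancing time (a new reading comes with each control period).
- bot.read_camera(name): name is "side" or "top" or "wrist"; returns a dict with "pixels" (480x640x3 uint8, red, green, blue), "fovy" (degrees; the focal length in pixels is half the picture's height over the tangent of half this angle, whatever the lens; pixels are square), "cx", "cy" (the principal point, pixels), "camera_from_world" (4x4, takes a point from world to camera coordinates); the wrist camera has in their place "hand_eye" (4x4, takes a point from camera to tool coordinates, whose origin is the TCP and whose axes are the flange's). Camera axes: x right, y down, z forward; pixel columns grow to the right and rows downward; lengths in m; the calibration is good to about 2 mm. A picture is of the moment at which its call begins: read the wrist's pose just before it. There is no depth.
- bot.finish_job(): hands the job in; it is judged then, once.
The state is a dict: "time": time; "q": joint angles; "joint_vel": joint speeds; "joint_torque": joint torques, N m; "tool_pos": TCP position; "tcp_rot": TCP orientation; "wrist_force": force on the tool from outside, world axes, zero at the start; "torque": the same for the moment, N m; "width": opening from 0.0 (shut) to 1.0 (fully open); "grip_force": force on a finger pad.
Only numpy, scipy, OpenCV 4.12 (cv2) and the standard library are available. Lean on these libraries where they do the work, as an engineer would, in place of code of your own. Each camera call takes 0.05 s, during which the arm holds its last target. There are 200 camera calls.

### The job

Take the wooden bar off the bowl and lay it flat on the cutting mat. Then take the stirring stick from its rest and, with its low end down among the brass pieces, stir clockwise (seen from above) in wide circles round the bowl's middle for at least two full turns, going on until on each side of the line through the bowl's two lugs there is at least one dome stud and one barrel bead clearly over the line. Put the stick back fully home in its rest; keep all the pieces in the bowl, your fingers off them, the bowl about where it stands, and leave the rail and the other things on the bench alone.

Things in the scene. Friction and masses are not known exactly. Their poses are not given: they have to be found in the camera images.
- rail: fixed steel rail over the bowl: 14 mm round bar along its y axis, 340 mm long, axis 200 mm above the table, on posts at y = +-150 mm; origin under its middle. Small templates hang 100 to 135 mm either side of its middle, down to 120 mm above the table. It stands some 50 mm nearer the robot than the bowl's middle and blocks an upright gripper over the near half; one leaning 38 degrees, wrist out and fingertips towards the robot, clears it
- bowl: loose white stoneware bowl, 0.9 kg; origin: centre of its underside, x away from the robot within 26 degrees, y left. 42 mm high, rim radius 85 mm (80 inside), flat inner floor 6 mm above the underside, 57 mm in radius, straight sloping wall. Two lugs 30 mm wide stick out 17 mm at the rim at +y and -y; the line through them is x = 0. Circles of about 40 mm radius carry the pieces round
- bar_mid (a point): plain wooden bar, 200 x 20 x 24 mm (x, y, z), about 65 g; this point is its centre, x along its length, z up. It starts lying across the bowl's rim, about along the bowl's x
- mat: dark cutting mat, fixed on the table, 240 x 130 mm (x, y), 3 mm thick; origin: centre of its underside. It lies to the robot's left or right, the stick's rest on the other side
- stick_mid (a point): round wooden stirring stick, 18 mm in diameter and 210 mm long with rounded ends, about 40 g; this point is its centre, its z axis runs along the stick to its upper end. It starts in its rest, leaning 38 degrees from vertical with its upper end away from the robot
- stick_tip (a point): on the stick's axis, 9 mm from its lower end (centre of the rounded low end)
- stick_grip (a point): on the stick's axis, 62 mm above its centre and 43 mm from its upper end: the place to grip
- rest: fixed wooden rest of the stick, base 150 x 75 mm; origin: centre of its underside. An open straight channel 24 mm wide, 18 mm deep, 100 mm long leans 38 degrees from vertical in the x-z plane, upper end to +x (away from the robot); its floor is on the +x, lower side, its open side faces -x and up, an end stop is at its foot. The stick leaves and enters along the channel or over the open side
- rest_foot (a point): where stick_tip is when the stick is home in the rest, about 33 mm above the table and 44 mm along -x from the rest's origin
- rest_mid (a point): where the stick's centre is when it is home; the home axis runs from rest_foot to here
- dome1_mid (a point): brass dome stud, flat underside 24 mm in diameter, 14 mm high, 22 g; this point is half-way up. Starts in the far half of the bowl (bowl x > 0)
- barrel1_mid (a point): brass barrel bead, a cylinder 18 mm in diameter and 20 mm high, 30 g; this point is its centre. Starts standing in the near half of the bowl (bowl x < 0)
- dome2_mid (a point): brass dome stud, flat underside 24 mm in diameter, 14 mm high, 22 g; this point is half-way up. Starts in the far half of the bowl (bowl x > 0)
- barrel2_mid (a point): brass barrel bead, a cylinder 18 mm in diameter and 20 mm high, 30 g; this point is its centre. Starts standing in the near half of the bowl (bowl x < 0)
- dome3_mid (a point): brass dome stud, flat underside 24 mm in diameter, 14 mm high, 22 g; this point is half-way up. Starts in the far half of the bowl (bowl x > 0)
- barrel3_mid (a point): brass barrel bead, a cylinder 18 mm in diameter and 20 mm high, 30 g; this point is its centre. Starts standing in the near half of the bowl (bowl x < 0)
- dome4_mid (a point): brass dome stud, flat underside 24 mm in diameter, 14 mm high, 22 g; this point is half-way up. Starts in the far half of the bowl (bowl x > 0)
- barrel4_mid (a point): brass barrel bead, a cylinder 18 mm in diameter and 20 mm high, 30 g; this point is its centre. Starts standing in the near half of the bowl (bowl x < 0)
- tin_mid (a point): bystander: small open aluminium tin, 56 mm wide, 45 mm high, beyond the bowl; point at its centre
- roll_mid (a point): bystander: paper tape roll lying flat, 72 mm wide, 24 mm high, between robot and bowl; point at its centre
- pot_mid (a point): bystander: small closed amber jar, 44 mm wide, 55 mm high, beyond the bowl; point at its centre

How it is judged:
On the way, in this order (a step that is already met when the one before it is completed fails the run):
1. the wooden bar lies flat on the cutting mat, let go (x of bar_mid in the frame of mat between -0.105 and 0.105 m and y of bar_mid in the frame of mat between -0.06 and 0.06 m and height (world z) of bar_mid below 0.021 m and contact force between the fingers and bar below 0.1 N), for 0.2 s.
2. stirring clockwise, the stick's low end (deep among the pieces, at least 17 mm from the bowl's middle) passes the far side (z of stick_tip in the frame of bowl below 0.03 m and x of stick_tip in the frame of bowl above 0.017 m and y of stick_tip in the frame of bowl between -0.015 and 0.015 m), for 0.02 s.
3. stirring clockwise, the stick's low end (deep among the pieces, at least 17 mm from the bowl's middle) passes the right (z of stick_tip in the frame of bowl below 0.03 m and y of stick_tip in the frame of bowl below -0.017 m and x of stick_tip in the frame of bowl between -0.015 and 0.015 m), for 0.02 s.
4. stirring clockwise, the stick's low end (deep among the pieces, at least 17 mm from the bowl's middle) passes the near side (z of stick_tip in the frame of bowl below 0.03 m and x of stick_tip in the frame of bowl below -0.017 m and y of stick_tip in the frame of bowl between -0.015 and 0.015 m), for 0.02 s.
5. stirring clockwise, the stick's low end (deep among the pieces, at least 17 mm from the bowl's middle) passes the left (z of stick_tip in the frame of bowl below 0.03 m and y of stick_tip in the frame of bowl above 0.017 m and x of stick_tip in the frame of bowl between -0.015 and 0.015 m), for 0.02 s.
6. stirring clockwise, the stick's low end (deep among the pieces, at least 17 mm from the bowl's middle) passes the far side again (all of step 2), for 0.02 s.
At the end, for the whole second after the job is handed in: Bar flat on the mat, its centre over it; on each side of the lug line a dome and a barrel centred 4 mm or more over it; all eight pieces in the bowl, level and within 50 mm of its start; stick home within 15 mm; released and at rest (x of bar_mid in the frame of mat between -0.105 and 0.105 m and y of bar_mid in the frame of mat between -0.06 and 0.06 m and height (world z) of bar_mid below 0.021 m and x of any of dome1_mid, dome2_mid, dome3_mid, dome4_mid in the frame of bowl above 0.004 m and x of any of dome1_mid, dome2_mid, dome3_mid, dome4_mid in the frame of bowl below -0.004 m and x of any of barrel1_mid, barrel2_mid, barrel3_mid, barrel4_mid in the frame of bowl above 0.004 m and x of any of barrel1_mid, barrel2_mid, barrel3_mid, barrel4_mid in the frame of bowl below -0.004 m and horizontal distance between each of dome1_mid, dome2_mid, dome3_mid, dome4_mid, barrel1_mid, barrel2_mid, barrel3_mid, barrel4_mid and bowl below 0.085 m and z of each of dome1_mid, dome2_mid, dome3_mid, dome4_mid, barrel1_mid, barrel2_mid, barrel3_mid, barrel4_mid in the frame of bowl below 0.045 m and distance between stick_tip and rest_foot below 0.015 m and distance between stick_mid and rest_mid below 0.015 m and distance of bowl from where it was at the start of the episode below 0.05 m and angle between bowl's own z axis and vertical below 0.1 rad and linear speed of each of stick, bar below 0.05 m/s); the robot touches nothing.
It fails at once if a piece left the bowl (not (horizontal distance between dome1_mid and bowl below 0.085 m and z of dome1_mid in the frame of bowl below 0.045 m) or not (horizontal distance between dome2_mid and bowl below 0.085 m and z of dome2_mid in the frame of bowl below 0.045 m) or not (horizontal distance between dome3_mid and bowl below 0.085 m and z of dome3_mid in the frame of bowl below 0.045 m) or not (horizontal distance between dome4_mid and bowl below 0.085 m and z of dome4_mid in the frame of bowl below 0.045 m) or not (horizontal distance between barrel1_mid and bowl below 0.085 m and z of barrel1_mid in the frame of bowl below 0.045 m) or not (horizontal distance between barrel2_mid and bowl below 0.085 m and z of barrel2_mid in the frame of bowl below 0.045 m) or not (horizontal distance between barrel3_mid and bowl below 0.085 m and z of barrel3_mid in the frame of bowl below 0.045 m) or not (horizontal distance between barrel4_mid and bowl below 0.085 m and z of barrel4_mid in the frame of bowl below 0.045 m)).
It fails at once if the fingers touched a brass piece (contact force between the fingers and dome1 above 0.5 N or contact force between the fingers and dome2 above 0.5 N or contact force between the fingers and dome3 above 0.5 N or contact force between the fingers and dome4 above 0.5 N or contact force between the fingers and barrel1 above 0.5 N or contact force between the fingers and barrel2 above 0.5 N or contact force between the fingers and barrel3 above 0.5 N or contact force between the fingers and barrel4 above 0.5 N).
It fails at once if the bowl was pushed more than 50 mm (distance of bowl from where it was at the start of the episode above 0.05 m).
It fails at once if the robot bumped the rail (contact force between any of the fingers, the arm, stick, bar and rail above 3 N).
It fails at once if a bystander was moved more than 30 mm (distance of any of tin_mid, roll_mid, pot_mid from where it was at the start of the episode above 0.03 m).
It also fails if it takes over 72 s, if anything falls off the work surface, if the arm or the gripper's body presses on something with over 40 N, if the wrist force passes 120 N, or if a joint passes its speed limit or range.

## Working session

There is one attempt and no reset: what is moved stays moved. The work goes in short steps, Python scripts to look and compute and a tool call to move; the robot and the scene stay as the last step left them, time stands still between calls to the robot, and variables do not carry over. Pictures are saved under pics/ and viewed, at most 10 in all, crops included, and the job is handed in when it is done.

Besides the shell and the picture viewer there is one more tool, called as name([rows], argument=value, ...), one row to a line, values as JSON. drive_tool: Moves the arm, as the interface text tells. Its arguments: {"type":"object","properties":{"increments":{"type":"array"},"grip_force":{"type":"number"}},"required":["increments"]}

```bash
mkdir -p pics
cat > h.py <<'E'
import numpy as np,cv2
from workcell import bot
from scipy.spatial.transform import Rotation as R
def snap(n,f):
    c=bot.read_camera(n); cv2.imwrite('pics/'+f,c['pixels'][:,:,::-1]); np.save('pics/'+n+'.npy',{k:v for k,v in c.items() if k!='pixels'},allow_pickle=True); return c
def ld(n): return np.load('pics/'+n+'.npy',allow_pickle=True).item()
def f(c): return 240/np.tan(np.radians(c['fovy'])/2)
def ray(c,u,v):
    M=np.array(c['camera_from_world']); d=M[:3,:3].T@np.array([(u-c['cx'])/f(c),(v-c['cy'])/f(c),1]); return -M[:3,:3].T@M[:3,3],d
def onz(c,u,v,z):
    o,d=ray(c,u,v); return (o+d*(z-o[2])/d[2]).round(4)
def proj(c,p):
    M=np.array(c['camera_from_world']); q=M[:3,:3]@np.array(p)+M[:3,3]; return (q[:2]/q[2]*f(c)+[c['cx'],c['cy']]).round(1)
E
python3 - <<'E'
from h import *
print(bot.read_state())
for n in('top','side'):
    c=snap(n,n+'0.png'); print({k:v for k,v in c.items() if k!='pixels'})
E
```

```text
{'time': 0.0, 'q': array([ 1.20811090e+00,  2.64752818e-01,  1.60536909e+00,  2.29286739e-05,
        1.27373147e+00, -3.68812172e-02]), 'joint_vel': array([ 0.00071802, -0.00069108,  0.00087561,  0.00030435,  0.00035497,
       -0.00037728]), 'joint_torque': array([-1.95576911e-03, -5.15118134e+01, -3.67308962e+01, -3.30408426e-06,
        1.31277167e-02, -1.01034232e-05]), 'tool_pos': array([0.21591056, 0.63917035, 0.40336449]), 'tcp_rot': array([-0.50944545, -3.09953286,  0.00347315]), 'wrist_force': array([-0.04029036, -0.65053618, -0.34647064]), 'torque': array([ 0.00689344, -0.03665725,  0.02258698]), 'grip_force': 0.0, 'width': 0.9978527711956559}
{'fovy': 57.876822326516546, 'cx': 324.2788314583686, 'cy': 238.75563933649968, 'camera_from_world': array([[ 0.02068182, -0.99945292,  0.02580917, -0.03113388],
       [-0.98968823, -0.0241258 , -0.14119192,  0.5365811 ],
       [ 0.14173734, -0.02262293, -0.98964576,  0.82826061],
       [ 0.        ,  0.        ,  0.        ,  1.        ]])}
{'fovy': 55.477427694040834, 'cx': 319.80450257029446, 'cy': 234.3752458341513, 'camera_from_world': array([[ 0.86937202, -0.49406936, -0.00936773, -0.46861581],
       [-0.3427307 , -0.58920099, -0.7316952 ,  0.26441762],
       [ 0.3559887 ,  0.63932595, -0.68156759,  0.80631548],
       [ 0.        ,  0.        ,  0.        ,  1.        ]])}
```

View pics/top0.png

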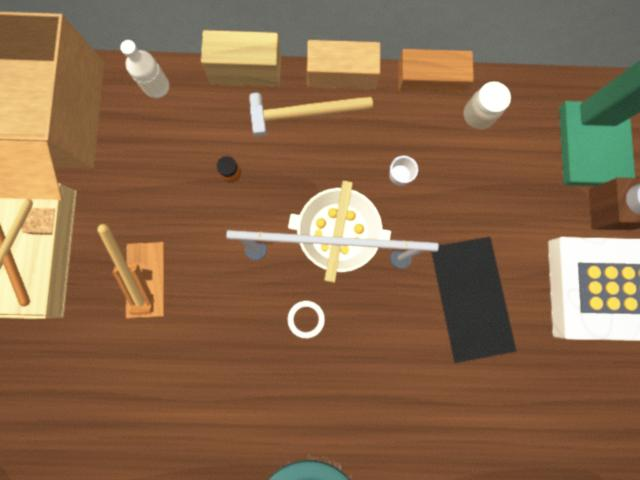

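View pics/side0.png

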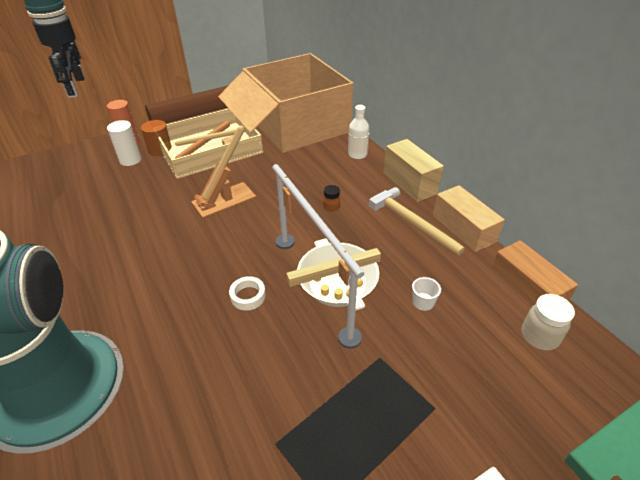

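```bash
python3 - <<'E'
from h import *
c=ld('top'); s=ld('side')
o=lambda u,v,z:print((u,v,z),onz(c,u,v,z))
print('mat');[o(*p,.003) for p in((433,245),(489,238),(515,352),(455,361),(474,300))]
print('lugs');[o(*p,.042) for p in((291,222),(390,237))]
print('bar');[o(*p,.066) for p in((346,182),(331,280),(339,231))]
print('rail');[o(*p,.2) for p in((228,235),(437,247))]
print('restbase');[o(*p,.01) for p in((126,243),(163,243),(163,317),(126,319),(144.5,280))]
o(142,305,.033);o(103,228,.19)
print('tin');o(404,172,.045);o(228,168,.05)
for n,p in(('bartop side ends',[(289,275),(381,256)]),):
  for q in p: print(onz(s,*q,.06))
print('stick top side',onz(s,240,130,.19),onz(s,208,197,.033))
E
python3 - <<'E'
import cv2
a=cv2.imread('pics/top0.png')
x=cv2.resize(a[170:300,270:430],(800,650))[:600]
y=cv2.resize(a[215:330,80:190],(0,0),fx=5,fy=5)
cv2.imwrite('pics/b.png',x);cv2.imwrite('pics/r.png',y)
E
```

```text
mat
(433, 245, 0.003) [ 0.5346 -0.2472  0.003 ]
(489, 238, 0.003) [ 0.5523 -0.3659  0.003 ]
(515, 352, 0.003) [ 0.3198 -0.4113  0.003 ]
(455, 361, 0.003) [ 0.3    -0.2883  0.003 ]
(474, 300, 0.003) [ 0.4225 -0.3304  0.003 ]
lugs
(291, 222, 0.042) [0.5688 0.0482 0.042 ]
(390, 237, 0.042) [ 0.5434 -0.1502  0.042 ]
bar
(346, 182, 0.066) [ 0.6473 -0.0589  0.066 ]
(331, 280, 0.066) [ 0.4541 -0.0329  0.066 ]
(339, 231, 0.066) [ 0.5491 -0.0466  0.066 ]
rail
(228, 235, 0.2) [0.5163 0.1401 0.2   ]
(437, 247, 0.2) [ 0.5049 -0.1991  0.2   ]
restbase
(126, 243, 0.01) [0.5227 0.3838 0.01  ]
(163, 243, 0.01) [0.5245 0.3092 0.01  ]
(163, 317, 0.01) [0.3759 0.2984 0.01  ]
(126, 319, 0.01) [0.3706 0.371  0.01  ]
(144.5, 280, 0.01) [0.4485 0.3407 0.01  ]
(142, 305, 0.033) [0.3991 0.3328 0.033 ]
(103, 228, 0.19) [0.5243 0.3451 0.19  ]
tin
(404, 172, 0.045) [ 0.6774 -0.1784  0.045 ]
(228, 168, 0.05) [0.6741 0.1772 0.05  ]
[ 0.4537 -0.0271  0.06  ]
[ 0.6426 -0.0756  0.06  ]
stick top side [0.5132 0.3298 0.19  ] [0.4059 0.33   0.033 ]
```

View pics/b.png

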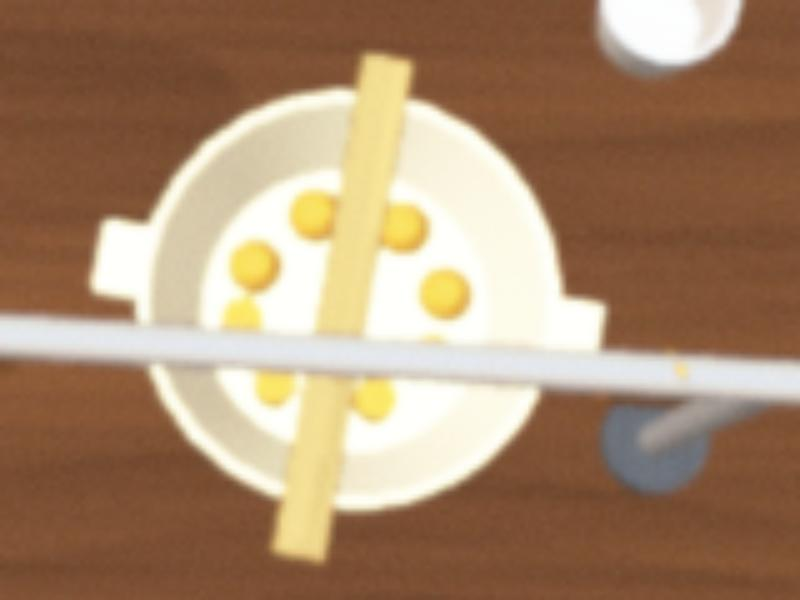

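View pics/r.png

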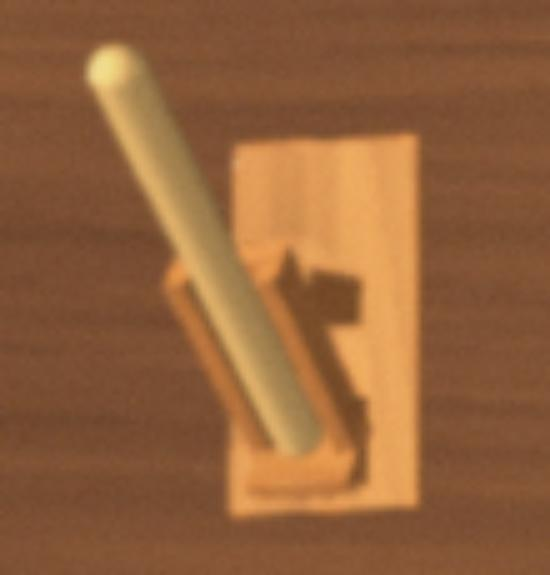

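```bash
cat >> h.py <<'E'
def yaw(s=None):
    y=R.from_rotvec((s or bot.read_state())['tcp_rot']).as_matrix()[:,1]; return np.arctan2(-y[0],y[1])
def plan(*wps):
    """wps: (x,y,z grasp, yaw of tool y from world y). prints turn then tool-axes shift mm"""
    s=bot.read_state(); T=R.from_rotvec(s['tcp_rot']).as_matrix(); g=s['tool_pos']+T@[0,0,.155]; a=yaw(s)
    print('t',round(s['time'],2),'grasp',g.round(4),'yaw',round(a,4),'w',round(s['width'],3),'F',np.round(s['wrist_force'],1))
    for w in wps:
        x,y,z,b=w; c,sn=np.cos(b),np.sin(b); tx=np.array([-c,-sn,0]); ty=np.array([-sn,c,0]); d=np.array([x,y,z])-g
        print('turn',round(-(b-a),4),'shift',(1000*np.array([d@tx,d@ty,-d[2]])).round(1)); g=np.array([x,y,z]);a=b
E
python3 - <<'E'
from h import *
plan((.6,-.055,.29,-.134),(.6,-.055,.06,-.134))
E
```

```text
t 0.1 grasp [0.2158 0.6389 0.2485] yaw -0.3258 w 0.999 F [-0.1 -0.8  0.1]
turn -0.1918 shift [-473.4 -636.4  -41.5]
turn -0.0 shift [  0.   0. 230.]
```

drive_tool([
  {"delta_pos": [0,0,-20],"turn": -0.096,"jaw": 1},
  {"delta_pos": [0,0,-21.5],"turn": -0.096,"jaw": 1},
  {"delta_pos": [-21.5,-29,0],"turn": 0,"jaw": 1},
  {"delta_pos": [-21.5,-29,0],"turn": 0,"jaw": 1},
  {"delta_pos": [-21.5,-29,0],"turn": 0,"jaw": 1},
  {"delta_pos": [-21.5,-29,0],"turn": 0,"jaw": 1},
  {"delta_pos": [-21.5,-29,0],"turn": 0,"jaw": 1},
  {"delta_pos": [-21.5,-29,0],"turn": 0,"jaw": 1},
])

```text
time: 0.77
tool_pos: [0.321, 0.4481, 0.4456]
tcp_rot: [-0.209, -3.134, 0.001]
wrist_force: [0.4, 0.5, 0.4]
width: 0.993
grip_force: 0.0
```

drive_tool([
  {"delta_pos": [-21.5,-29,0],"turn": 0,"jaw": 1},
  {"delta_pos": [-21.5,-29,0],"turn": 0,"jaw": 1},
  {"delta_pos": [-21.5,-29,0],"turn": 0,"jaw": 1},
  {"delta_pos": [-21.5,-29,0],"turn": 0,"jaw": 1},
  {"delta_pos": [-21.5,-29,0],"turn": 0,"jaw": 1},
  {"delta_pos": [-21.5,-29,0],"turn": 0,"jaw": 1},
  {"delta_pos": [-21.5,-29,0],"turn": 0,"jaw": 1},
  {"delta_pos": [-21.5,-29,0],"turn": 0,"jaw": 1},
])

```text
time: 1.43
tool_pos: [0.4604, 0.1952, 0.4459]
tcp_rot: [-0.21, -3.134, 0.0]
wrist_force: [0.6, 1.2, 0.3]
width: 0.998
grip_force: 0.0
```

drive_tool([
  {"delta_pos": [-21.5,-29,0],"turn": 0,"jaw": 1},
  {"delta_pos": [-21.5,-29,0],"turn": 0,"jaw": 1},
  {"delta_pos": [-21.5,-29,0],"turn": 0,"jaw": 1},
  {"delta_pos": [-21.5,-29,0],"turn": 0,"jaw": 1},
  {"delta_pos": [-21.5,-29,0],"turn": 0,"jaw": 1},
  {"delta_pos": [-21.5,-29,0],"turn": 0,"jaw": 1},
  {"delta_pos": [-21.5,-29,0],"turn": 0,"jaw": 1},
  {"delta_pos": [-21.5,-29,0],"turn": 0,"jaw": 1},
])

```text
time: 2.1
tool_pos: [0.6001, -0.0577, 0.4456]
tcp_rot: [-0.21, -3.134, -0.0]
wrist_force: [0.9, 0.5, -0.0]
width: 0.999
grip_force: 0.0
```

Run:
```python
from h import *
plan((.6,-.055,.29,-.134),(.6,-.055,.06,-.134))
s=bot.read_state(); c=snap('wrist','w1.png'); c.pop('pixels'); print(c['hand_eye'],c['fovy'],c['cx'],c['cy'],s['tool_pos'],s['tcp_rot'])
np.save('pics/w1s.npy',s,allow_pickle=True)
```

```text
t 2.1 grasp [ 0.5999 -0.0577  0.2906] yaw -0.1341 w 0.999 F [ 0.9  0.5 -0. ]
turn -0.0001 shift [0.3 2.7 0.6]
turn -0.0 shift [  0.   0. 230.]
[[-7.62778986e-06 -9.55757460e-01 -2.94155872e-01  7.39962935e-02]
 [ 9.99999978e-01  5.41952185e-05 -2.02019676e-04  7.18386183e-04]
 [ 2.09023655e-04 -2.94155867e-01  9.55757439e-01  2.95779114e-02]
 [ 0.00000000e+00  0.00000000e+00  0.00000000e+00  1.00000000e+00]] 59.02451328614561 317.1436035840463 233.7307507665085 [ 0.60005844 -0.0577045   0.44558082] [-2.10392047e-01 -3.13357185e+00 -2.08351318e-04]
```

View pics/w1.png

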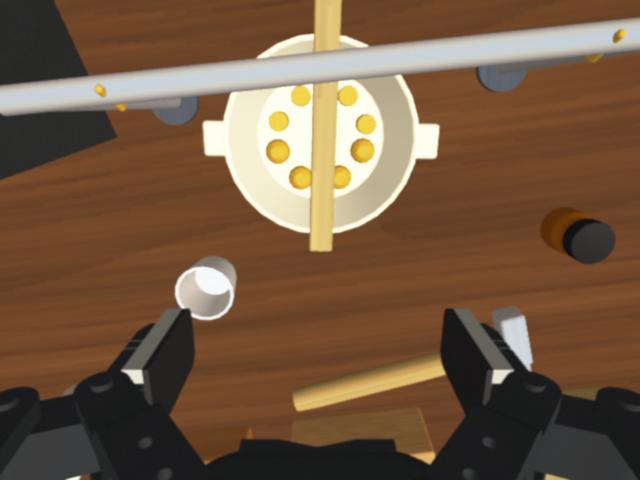

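```bash
cat >> h.py <<'E'
def wcam(s,c):
    T=np.eye(4);T[:3,:3]=R.from_rotvec(s['tcp_rot']).as_matrix();T[:3,3]=s['tool_pos']
    c=dict(c);c['camera_from_world']=np.linalg.inv(T@c['hand_eye']);return c
E
python3 - <<'E'
from h import *
s=np.load('pics/w1s.npy',allow_pickle=True).item();c=wcam(s,ld('wrist'))
for n,p,z in(('barfar',(321,250),.06),('bar under rail',(326,90),.066),('lugR',(203,138),.042),('lugL',(439,141),.042),('bowl rim c',(320.5,133),.042),('rail',(320,68),.2),('mat',(116,137),.003)):
  print(n,onz(c,*p,z))
E
```

```text
barfar [ 0.6505 -0.0604  0.06  ]
bar under rail [ 0.5176 -0.0389  0.066 ]
lugR [ 0.5417 -0.1486  0.042 ]
lugL [0.5714 0.0532 0.042 ]
bowl rim c [ 0.5511 -0.0475  0.042 ]
rail [ 0.5109 -0.0436  0.2   ]
mat [ 0.5312 -0.2411  0.003 ]
```

Run:
```python
from h import *
plan((.613,-.0545,.29,-.144),(.613,-.0545,.06,-.144))
```

```text
t 2.15 grasp [ 0.6027 -0.0634  0.2903] yaw -0.1368 w 0.999 F [ 3.8 -3.6  1.1]
turn 0.0072 shift [-8.9 10.3  0.3]
turn -0.0 shift [  0.   0. 230.]
```

drive_tool([
  {"delta_pos": [-8,5,0],"turn": 0.007,"jaw": 1},
  {"delta_pos": [0,0,35],"turn": 0,"jaw": 1},
  {"delta_pos": [0,0,35],"turn": 0,"jaw": 1},
  {"delta_pos": [0,0,30],"turn": 0,"jaw": 1},
  {"delta_pos": [0,0,20],"turn": 0,"jaw": 1},
  {"delta_pos": [0,0,0],"turn": 0,"jaw": 1},
  {"delta_pos": [0,0,0],"turn": 0,"jaw": 1},
  {"delta_pos": [0,0,0],"turn": 0,"jaw": 1},
])

```text
time: 2.82
tool_pos: [0.6089, -0.0514, 0.3277]
tcp_rot: [0.22, 3.132, 0.0]
wrist_force: [0.2, -0.5, 0.8]
width: 0.998
grip_force: 0.0
```

Run:
```python
from h import *
plan((.613,-.0545,.06,-.144))
```

```text
t 2.82 grasp [ 0.6093 -0.0514  0.1727] yaw -0.1402 w 0.998 F [ 0.2 -0.5  0.8]
turn 0.0038 shift [ -4.1  -2.5 112.7]
```

drive_tool([
  {"delta_pos": [-4,-2.5,25],"turn": 0.003,"jaw": 1},
  {"delta_pos": [0,0,25],"turn": 0,"jaw": 1},
  {"delta_pos": [0,0,25],"turn": 0,"jaw": 1},
  {"delta_pos": [0,0,20],"turn": 0,"jaw": 1},
  {"delta_pos": [0,0,17],"turn": 0,"jaw": 1},
  {"delta_pos": [0,0,0],"turn": 0,"jaw": 1},
  {"delta_pos": [0,0,0],"turn": 0,"jaw": 1},
])

```text
time: 3.4
tool_pos: [0.6126, -0.0549, 0.2155]
tcp_rot: [0.225, 3.132, -0.0]
wrist_force: [-0.7, 0.4, 0.6]
width: 1.0
grip_force: 0.0
```

drive_tool([
  {"delta_pos": [0,0,0],"turn": 0,"jaw": -1},
  {"delta_pos": [0,0,0],"turn": 0,"jaw": -1},
  {"delta_pos": [0,0,0],"turn": 0,"jaw": -1},
  {"delta_pos": [0,0,0],"turn": 0,"jaw": -1},
  {"delta_pos": [0,0,0],"turn": 0,"jaw": -1},
  {"delta_pos": [0,0,0],"turn": 0,"jaw": -1},
  {"delta_pos": [0,0,0],"turn": 0,"jaw": -1},
  {"delta_pos": [0,0,0],"turn": 0,"jaw": -1},
], grip_force=50)

```text
time: 4.07
tool_pos: [0.6123, -0.0551, 0.215]
tcp_rot: [0.226, 3.132, -0.0]
wrist_force: [-0.8, 0.9, 5.8]
width: 0.219
grip_force: 49.6
```

Run:
```python
from h import *
plan((.613,-.0545,.082,-.144),(.713,-.0685,.082,-.144),(.713,-.0685,.26,-.144),(.480,-.318,.26,.185),(.480,-.318,.022,.185))
```

```text
t 4.07 grasp [ 0.6125 -0.0551  0.06  ] yaw -0.1438 w 0.219 F [-0.8  0.9  5.8]
turn 0.0002 shift [ -0.4   0.7 -22. ]
turn -0.0 shift [-101.     0.5   -0. ]
turn -0.0 shift [   0.    0. -178.]
turn -0.329 shift [ 274.9 -202.4   -0. ]
turn -0.0 shift [  0.   0. 238.]
```

drive_tool([
  {"delta_pos": [0,0,-8],"turn": 0,"jaw": -1},
  {"delta_pos": [0,0,-10],"turn": 0,"jaw": -1},
  {"delta_pos": [0,0,-6],"turn": 0,"jaw": -1},
  {"delta_pos": [-15,0,0],"turn": 0,"jaw": -1},
  {"delta_pos": [-25,0,0],"turn": 0,"jaw": -1},
  {"delta_pos": [-25,0,0],"turn": 0,"jaw": -1},
  {"delta_pos": [-25,0,0],"turn": 0,"jaw": -1},
  {"delta_pos": [-15,0,0],"turn": 0,"jaw": -1},
])

```text
time: 4.73
tool_pos: [0.7181, -0.0705, 0.2392]
tcp_rot: [0.226, 3.131, -0.0]
wrist_force: [0.0, 0.5, -0.1]
width: 0.222
grip_force: 49.0
```

drive_tool([
  {"delta_pos": [0,0,0],"turn": 0,"jaw": -1},
  {"delta_pos": [0,0,-15],"turn": 0,"jaw": -1},
  {"delta_pos": [0,0,-30],"turn": 0,"jaw": -1},
  {"delta_pos": [0,0,-35],"turn": 0,"jaw": -1},
  {"delta_pos": [0,0,-35],"turn": 0,"jaw": -1},
  {"delta_pos": [0,0,-35],"turn": 0,"jaw": -1},
  {"delta_pos": [0,0,-30],"turn": 0,"jaw": -1},
  {"delta_pos": [0,0,0],"turn": 0,"jaw": -1},
])

```text
time: 5.4
tool_pos: [0.7161, -0.07, 0.4296]
tcp_rot: [0.224, 3.119, -0.001]
wrist_force: [1.1, 0.1, 1.1]
width: 0.228
grip_force: 48.9
```

Run:
```python
from h import *
plan((.480,-.318,.26,.185),(.480,-.318,.022,.185))
snap('side','s1.png')
```

```text
t 5.4 grasp [ 0.7183 -0.0703  0.2747] yaw -0.1437 w 0.228 F [1.1 0.1 1.1]
turn -0.3287 shift [ 279.8 -199.6   14.7]
turn -0.0 shift [  0.   0. 238.]
```

View pics/s1.png

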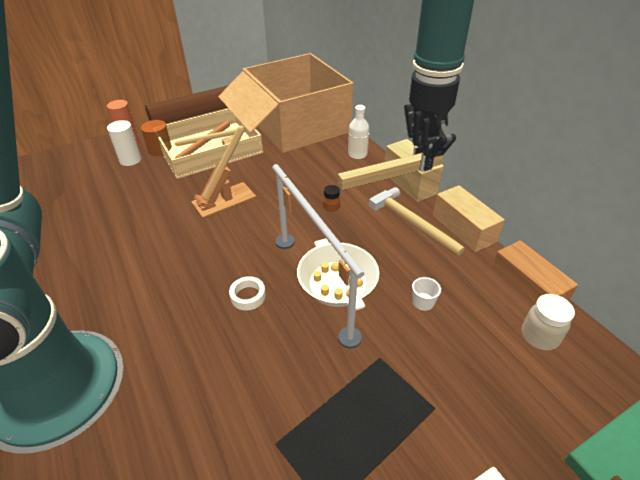

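drive_tool([
  {"delta_pos": [0,0,0],"turn": -0.11,"jaw": -1},
  {"delta_pos": [0,0,0],"turn": -0.11,"jaw": -1},
  {"delta_pos": [0,0,0],"turn": -0.109,"jaw": -1},
  {"delta_pos": [14,-10,0],"turn": 0,"jaw": -1},
  {"delta_pos": [28,-20,0],"turn": 0,"jaw": -1},
  {"delta_pos": [28,-20,0],"turn": 0,"jaw": -1},
  {"delta_pos": [28,-20,0],"turn": 0,"jaw": -1},
  {"delta_pos": [28,-20,0],"turn": 0,"jaw": -1},
])

```text
time: 6.12
tool_pos: [0.606, -0.1819, 0.4167]
tcp_rot: [0.291, -3.125, -0.002]
wrist_force: [-0.9, -1.4, -0.6]
width: 0.226
grip_force: 48.9
```

drive_tool([
  {"delta_pos": [28,-20,0],"turn": 0,"jaw": -1},
  {"delta_pos": [28,-20,0],"turn": 0,"jaw": -1},
  {"delta_pos": [28,-20,0],"turn": 0,"jaw": -1},
  {"delta_pos": [28,-20,0],"turn": 0,"jaw": -1},
  {"delta_pos": [28,-20,0],"turn": 0,"jaw": -1},
  {"delta_pos": [14,-10,0],"turn": 0,"jaw": -1},
  {"delta_pos": [0,0,20],"turn": 0,"jaw": -1},
  {"delta_pos": [0,0,30],"turn": 0,"jaw": -1},
])

```text
time: 6.78
tool_pos: [0.4763, -0.3194, 0.3707]
tcp_rot: [-0.286, 3.124, -0.006]
wrist_force: [1.0, 0.0, -0.9]
width: 0.224
grip_force: 48.9
```

drive_tool([
  {"delta_pos": [0,0,30],"turn": 0,"jaw": -1},
  {"delta_pos": [0,0,30],"turn": 0,"jaw": -1},
  {"delta_pos": [0,0,30],"turn": 0,"jaw": -1},
  {"delta_pos": [0,0,30],"turn": 0,"jaw": -1},
  {"delta_pos": [0,0,20],"turn": 0,"jaw": -1},
  {"delta_pos": [0,0,0],"turn": 0,"jaw": -1},
  {"delta_pos": [0,0,0],"turn": 0,"jaw": -1},
])

```text
time: 7.37
tool_pos: [0.4757, -0.317, 0.2262]
tcp_rot: [0.29, -3.124, -0.006]
wrist_force: [0.1, -0.0, -0.0]
width: 0.224
grip_force: 48.9
```

Run:
```python
from h import *
plan((.480,-.318,.022,.185))
```

```text
t 7.37 grasp [ 0.475  -0.3165  0.0712] yaw 0.1852 w 0.224 F [ 0.1 -0.  -0. ]
turn 0.0002 shift [-4.6 -2.4 49.2]
```

drive_tool([
  {"delta_pos": [-4,-2,15],"turn": 0,"jaw": -1},
  {"delta_pos": [0,0,15],"turn": 0,"jaw": -1},
  {"delta_pos": [0,0,10],"turn": 0,"jaw": -1},
  {"delta_pos": [0,0,4],"turn": 0,"jaw": -1},
  {"delta_pos": [0,0,3],"turn": 0,"jaw": -1},
  {"delta_pos": [0,0,1.5],"turn": 0,"jaw": -1},
  {"delta_pos": [0,0,0],"turn": 0,"jaw": -1},
  {"delta_pos": [0,0,0],"turn": 0,"jaw": -1},
])

```text
time: 8.03
tool_pos: [0.482, -0.3197, 0.1805]
tcp_rot: [-0.291, 3.127, -0.001]
wrist_force: [-0.7, 0.8, -0.4]
width: 0.224
grip_force: 48.9
```

Run:
```python
from h import *
plan((.480,-.318,.022,.185))
```

```text
t 8.03 grasp [ 0.4822 -0.3198  0.0255] yaw 0.1853 w 0.224 F [-0.7  0.8 -0.4]
turn 0.0003 shift [1.8 2.2 3.5]
```

drive_tool([
  {"delta_pos": [0,0,2.5],"turn": 0,"jaw": -1},
  {"delta_pos": [0,0,0],"turn": 0,"jaw": -1},
  {"delta_pos": [0,0,0],"turn": 0,"jaw": 0},
  {"delta_pos": [0,0,0],"turn": 0,"jaw": 0},
  {"delta_pos": [0,0,0],"turn": 0,"jaw": 0},
  {"delta_pos": [0,0,0],"turn": 0,"jaw": 0},
  {"delta_pos": [0,0,-20],"turn": 0,"jaw": 0},
  {"delta_pos": [0,0,-30],"turn": 0,"jaw": 0},
])

```text
time: 8.7
tool_pos: [0.48, -0.3182, 0.2241]
tcp_rot: [0.29, -3.122, -0.008]
wrist_force: [0.3, -0.7, 0.6]
width: 0.498
grip_force: 0.0
```

drive_tool([
  {"delta_pos": [0,0,-35],"turn": 0,"jaw": 0},
  {"delta_pos": [0,0,-35],"turn": 0,"jaw": 0},
  {"delta_pos": [0,0,-35],"turn": 0,"jaw": 0},
  {"delta_pos": [0,0,-35],"turn": 0,"jaw": 0},
  {"delta_pos": [0,0,-35],"turn": 0,"jaw": 0},
  {"delta_pos": [0,0,-35],"turn": 0,"jaw": 0},
  {"delta_pos": [0,0,0],"turn": 0,"jaw": 0},
  {"delta_pos": [0,0,0],"turn": 0,"jaw": 0},
])

```text
time: 9.37
tool_pos: [0.4823, -0.3199, 0.441]
tcp_rot: [-0.29, 3.123, -0.007]
wrist_force: [0.4, 0.8, -1.0]
width: 0.5
grip_force: 0.0
```

Run:
```python
from h import *
c=snap('top','t2.png')
im=c['pixels']; cv2.imwrite('pics/t2c.png',cv2.resize(im[130:380,60:540],(800,417))[:,:,::-1])
# rest orientation: base edges fit from t0
plan((.497,.344,.30,0.0))
```

```text
t 9.42 grasp [ 0.4821 -0.3197  0.2832] yaw 0.1852 w 0.501 F [ 0.3  1.  -0.6]
turn 0.1852 shift [-14.9 663.7 -16.8]
```

View pics/t2c.png

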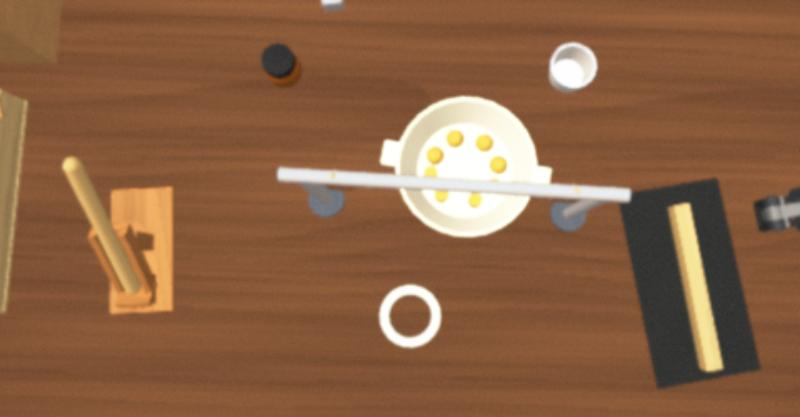

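Run:
```python
from h import *
plan((.5015,.3448,.29,.078),(.5015,.3448,.1575,.078))
```

```text
t 9.42 grasp [ 0.4821 -0.3197  0.2832] yaw 0.1852 w 0.501 F [ 0.3  1.  -0.6]
turn 0.1072 shift [-71.2 661.   -6.8]
turn -0.0 shift [  0.    0.  132.5]
```

drive_tool([
  {"delta_pos": [0,0,-7],"turn": 0.107,"jaw": 0.6},
  {"delta_pos": [-2.2,20,0],"turn": 0,"jaw": 0.6},
  {"delta_pos": [-4,37,0],"turn": 0,"jaw": 0.6},
  {"delta_pos": [-4,37,0],"turn": 0,"jaw": 0.6},
  {"delta_pos": [-4,37,0],"turn": 0,"jaw": 0.6},
  {"delta_pos": [-4,37,0],"turn": 0,"jaw": 0.6},
  {"delta_pos": [-4,37,0],"turn": 0,"jaw": 0.6},
  {"delta_pos": [-4,37,0],"turn": 0,"jaw": 0.6},
])

```text
time: 10.08
tool_pos: [0.488, -0.0744, 0.4414]
tcp_rot: [0.122, -3.135, -0.002]
wrist_force: [1.0, 0.3, 0.6]
width: 0.799
grip_force: 0.0
```

drive_tool([
  {"delta_pos": [-4,37,0],"turn": 0,"jaw": 0.6},
  {"delta_pos": [-4,37,0],"turn": 0,"jaw": 0.6},
  {"delta_pos": [-4,37,0],"turn": 0,"jaw": 0.6},
  {"delta_pos": [-4,37,0],"turn": 0,"jaw": 0.6},
  {"delta_pos": [-4,37,0],"turn": 0,"jaw": 0.6},
  {"delta_pos": [-4,37,0],"turn": 0,"jaw": 0.6},
  {"delta_pos": [-4,37,0],"turn": 0,"jaw": 0.6},
  {"delta_pos": [-4,37,0],"turn": 0,"jaw": 0.6},
])

```text
time: 10.75
tool_pos: [0.4968, 0.2231, 0.4413]
tcp_rot: [0.123, -3.135, 0.003]
wrist_force: [0.4, -0.2, -1.5]
width: 0.799
grip_force: 0.0
```

drive_tool([
  {"delta_pos": [-4,37,0],"turn": 0,"jaw": 0.6},
  {"delta_pos": [-4,37,0],"turn": 0,"jaw": 0.6},
  {"delta_pos": [-4,37,0],"turn": 0,"jaw": 0.6},
  {"delta_pos": [-1,12,0],"turn": 0,"jaw": 0.6},
  {"delta_pos": [0,0,0],"turn": 0,"jaw": 0.6},
  {"delta_pos": [0,0,0],"turn": 0,"jaw": 0.6},
  {"delta_pos": [0,0,0],"turn": 0,"jaw": 0.6},
])

```text
time: 11.33
tool_pos: [0.5009, 0.344, 0.4426]
tcp_rot: [0.122, -3.137, 0.003]
wrist_force: [-0.1, -0.3, -0.1]
width: 0.8
grip_force: 0.0
```

Run:
```python
from h import *
plan((.5015,.3448,.1575,.078))
s=bot.read_state(); snap('wrist','w3.png'); np.save('pics/w3s.npy',s,allow_pickle=True)
```

```text
t 11.33 grasp [0.5005 0.3437 0.2876] yaw 0.0779 w 0.8 F [-0.1 -0.3 -0.1]
turn -0.0001 shift [ -1.    1.1 130.1]
```

View pics/w3.png

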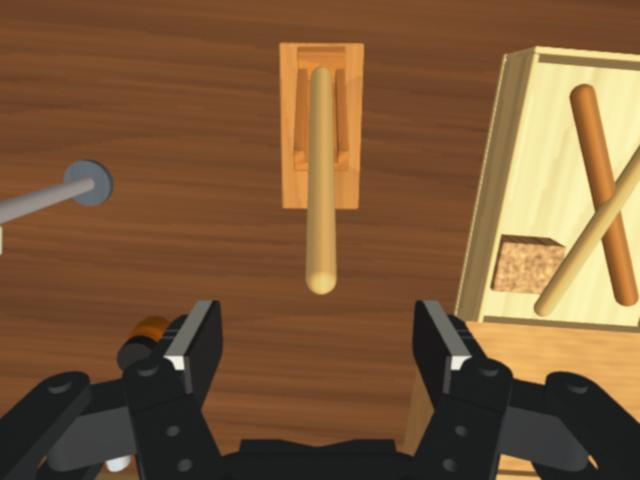

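drive_tool([
  {"delta_pos": [-1,1,25],"turn": 0,"jaw": 0.6},
  {"delta_pos": [0,0,30],"turn": 0,"jaw": 0.6},
  {"delta_pos": [0,0,30],"turn": 0,"jaw": 0.6},
  {"delta_pos": [0,0,25],"turn": 0,"jaw": 0.6},
  {"delta_pos": [0,0,20],"turn": 0,"jaw": 0.6},
  {"delta_pos": [0,0,0],"turn": 0,"jaw": 0.6},
  {"delta_pos": [0,0,0],"turn": 0,"jaw": 0.6},
])

```text
time: 11.97
tool_pos: [0.5018, 0.3445, 0.3131]
tcp_rot: [0.12, -3.137, 0.003]
wrist_force: [0.8, 0.1, -0.1]
width: 0.8
grip_force: 0.0
```

drive_tool([
  {"delta_pos": [0,0,0],"turn": 0,"jaw": -1},
  {"delta_pos": [0,0,0],"turn": 0,"jaw": -1},
  {"delta_pos": [0,0,0],"turn": 0,"jaw": -1},
  {"delta_pos": [0,0,0],"turn": 0,"jaw": -1},
  {"delta_pos": [0,0,0],"turn": 0,"jaw": -1},
  {"delta_pos": [0,0,0],"turn": 0,"jaw": -1},
  {"delta_pos": [0,0,0],"turn": 0,"jaw": -1},
], grip_force=110)

```text
time: 12.55
tool_pos: [0.5027, 0.3465, 0.3158]
tcp_rot: [-0.123, 3.136, 0.002]
wrist_force: [1.4, -0.2, 5.5]
width: 0.183
grip_force: 107.3
```

Run:
```python
from h import *
plan((.5015,.3448,.29,.078))
```

```text
t 12.55 grasp [0.5031 0.3467 0.1608] yaw 0.0783 w 0.183 F [ 1.4 -0.2  5.5]
turn 0.0003 shift [   1.7   -1.8 -129.2]
```

Run:
```python
from h import *
b=-.137
g=np.array([.5555,-.048])+.0985*np.array([np.cos(b),np.sin(b)])
print(g)
plan((.503,.3467,.2808,.078),(.69,.347,.2808,b),(.69,-.0613,.2808,b),(g[0],g[1],.2808,b),(g[0],g[1],.1458,b))
```

```text
[ 0.65307707 -0.06145233]
t 12.55 grasp [0.5031 0.3467 0.1608] yaw 0.0783 w 0.183 F [ 1.4 -0.2  5.5]
turn 0.0003 shift [ 1.0e-01 -0.0e+00 -1.2e+02]
turn 0.215 shift [-185.2   25.8   -0. ]
turn -0.0 shift [ -55.8 -404.5   -0. ]
turn -0.0 shift [36.6 -5.2 -0. ]
turn -0.0 shift [  0.   0. 135.]
```

drive_tool([
  {"delta_pos": [0,0,-6],"turn": 0,"jaw": -1},
  {"delta_pos": [0,0,-12],"turn": 0,"jaw": -1},
  {"delta_pos": [0,0,-20],"turn": 0,"jaw": -1},
  {"delta_pos": [0,0,-25],"turn": 0,"jaw": -1},
  {"delta_pos": [0,0,-25],"turn": 0,"jaw": -1},
  {"delta_pos": [0,0,-20],"turn": 0,"jaw": -1},
  {"delta_pos": [0,0,-12],"turn": 0,"jaw": -1},
  {"delta_pos": [0,0,0],"turn": 0,"jaw": -1},
])

```text
time: 13.22
tool_pos: [0.5025, 0.3466, 0.4384]
tcp_rot: [-0.123, 3.134, 0.005]
wrist_force: [0.7, -0.8, 0.8]
width: 0.185
grip_force: 107.2
```

drive_tool([
  {"delta_pos": [0,0,0],"turn": 0.108,"jaw": -1},
  {"delta_pos": [0,0,0],"turn": 0.107,"jaw": -1},
  {"delta_pos": [-20,2.8,0],"turn": 0,"jaw": -1},
  {"delta_pos": [-33,4.6,0],"turn": 0,"jaw": -1},
  {"delta_pos": [-33,4.6,0],"turn": 0,"jaw": -1},
  {"delta_pos": [-33,4.6,0],"turn": 0,"jaw": -1},
  {"delta_pos": [-33,4.6,0],"turn": 0,"jaw": -1},
  {"delta_pos": [-33,4.6,0],"turn": 0,"jaw": -1},
])

```text
time: 13.88
tool_pos: [0.6899, 0.3462, 0.4316]
tcp_rot: [-0.214, -3.131, 0.003]
wrist_force: [0.1, 0.1, -0.6]
width: 0.184
grip_force: 107.4
```

drive_tool([
  {"delta_pos": [0,-18,0],"turn": 0,"jaw": -1},
  {"delta_pos": [-5,-35,0],"turn": 0,"jaw": -1},
  {"delta_pos": [-5,-35,0],"turn": 0,"jaw": -1},
  {"delta_pos": [-5,-35,0],"turn": 0,"jaw": -1},
  {"delta_pos": [-5,-35,0],"turn": 0,"jaw": -1},
  {"delta_pos": [-5,-35,0],"turn": 0,"jaw": -1},
  {"delta_pos": [-5,-35,0],"turn": 0,"jaw": -1},
  {"delta_pos": [-5,-35,0],"turn": 0,"jaw": -1},
])

```text
time: 14.55
tool_pos: [0.6869, 0.0795, 0.4318]
tcp_rot: [-0.214, -3.131, 0.001]
wrist_force: [-0.8, 0.3, 0.2]
width: 0.184
grip_force: 107.5
```

drive_tool([
  {"delta_pos": [-5,-35,0],"turn": 0,"jaw": -1},
  {"delta_pos": [-5,-35,0],"turn": 0,"jaw": -1},
  {"delta_pos": [-5,-35,0],"turn": 0,"jaw": -1},
  {"delta_pos": [-3,-25,0],"turn": 0,"jaw": -1},
  {"delta_pos": [0,-10,0],"turn": 0,"jaw": -1},
  {"delta_pos": [0,0,0],"turn": 0,"jaw": -1},
  {"delta_pos": [0,0,0],"turn": 0,"jaw": -1},
])

```text
time: 15.13
tool_pos: [0.686, -0.0599, 0.4327]
tcp_rot: [-0.216, -3.132, -0.002]
wrist_force: [-0.3, 0.7, 1.0]
width: 0.182
grip_force: 107.5
```

Run:
```python
from h import *
plan((.6531,-.0615,.2808,-.137),(.6531,-.0615,.1458,-.137))
s=bot.read_state(); T=R.from_rotvec(s['tcp_rot']).as_matrix(); g=s['tool_pos']+T@[0,0,.155]
b=yaw(s); ax=np.array([np.sin(.663)*np.cos(b),np.sin(.663)*np.sin(b),np.cos(.663)])
c=snap('side','s4.png'); im=c['pixels'][:,:,::-1].copy()
for t in(-.158,.034):
    p=proj(c,g+ax*t); print(p); cv2.circle(im,tuple(int(v) for v in p),3,(0,0,255),1)
w=snap('wrist','w4.png')['pixels'][:,:,::-1].copy(); wc=wcam(s,ld('wrist'))
for t in(-.158,.034):
    p=proj(wc,g+ax*t); print(p); cv2.circle(w,tuple(int(v) for v in p),4,(0,0,255),1)
cv2.imwrite('pics/v4.png',np.hstack([cv2.resize(im[60:360,240:540],(400,400)),cv2.resize(w,(400,300))[:300] if 0 else cv2.copyMakeBorder(cv2.resize(w,(400,300)),0,100,0,0,cv2.BORDER_CONSTANT)]))
```

```text
t 15.13 grasp [ 0.6857 -0.0597  0.2777] yaw -0.1379 w 0.182 F [-0.3  0.7  1. ]
turn -0.0009 shift [32.1 -6.2 -3.1]
turn -0.0 shift [  0.   0. 135.]
[353.6 222.8]
[417.6 142.2]
[315.7  59.4]
[314.8 447.8]
```

View pics/v4.png

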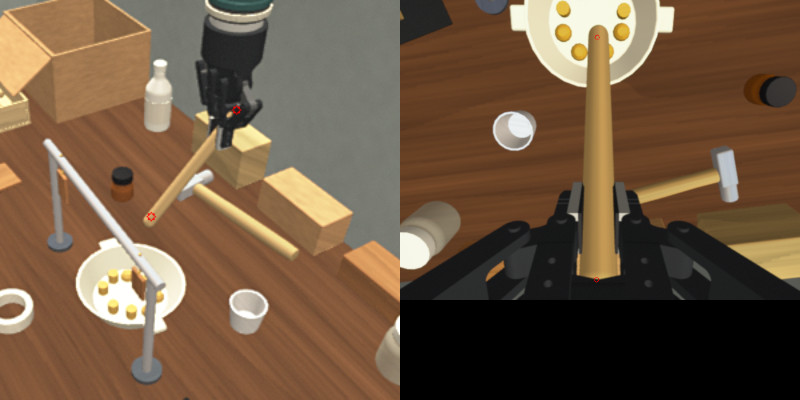

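drive_tool([
  {"delta_pos": [16,-3,0],"turn": 0,"jaw": -1},
  {"delta_pos": [16,-3,0],"turn": 0,"jaw": -1},
  {"delta_pos": [0,0,15],"turn": 0,"jaw": -1},
  {"delta_pos": [0,0,30],"turn": 0,"jaw": -1},
  {"delta_pos": [0,0,25],"turn": 0,"jaw": -1},
  {"delta_pos": [0,0,20],"turn": 0,"jaw": -1},
  {"delta_pos": [0,0,0],"turn": 0,"jaw": -1},
  {"delta_pos": [0,0,0],"turn": 0,"jaw": -1},
])

```text
time: 15.9
tool_pos: [0.6534, -0.0599, 0.3427]
tcp_rot: [-0.211, -3.131, -0.001]
wrist_force: [0.3, 0.3, -0.4]
width: 0.183
grip_force: 107.5
```

Run:
```python
from h import *
plan((.6531,-.0615,.1458,-.137))
```

```text
t 15.9 grasp [ 0.6528 -0.0598  0.1877] yaw -0.1348 w 0.183 F [ 0.3  0.3 -0.4]
turn 0.0022 shift [-0.5 -1.7 41.9]
```

Run:
```python
import numpy as np
P=[(0,0)]
for k in range(1,13):
    t=np.radians(-90+15*k); r=40*min(1,k/9); P.append((r*np.cos(t),-r*np.sin(t)))
d=np.diff(np.array(P),axis=0); print([[round(-a,1),round(b,1)] for a,b in d])
P=[(40*np.cos(t),-40*np.sin(t)) for t in np.radians(90+15*np.arange(25))]
d=np.diff(np.array(P),axis=0); print([[round(-a,1),round(b,1)] for a,b in d])
```

```text
[[np.float64(-1.2), np.float64(4.3)], [np.float64(-3.3), np.float64(3.4)], [np.float64(-5.0), np.float64(1.7)], [np.float64(-6.0), np.float64(-0.5)], [np.float64(-6.1), np.float64(-3.1)], [np.float64(-5.2), np.float64(-5.8)], [np.float64(-3.4), np.float64(-8.1)], [np.float64(-0.7), np.float64(-9.7)], [np.float64(2.5), np.float64(-10.5)], [np.float64(8.3), np.float64(-6.4)], [np.float64(9.6), np.float64(-4.0)], [np.float64(10.4), np.float64(-1.4)]]
[[np.float64(10.4), np.float64(1.4)], [np.float64(9.6), np.float64(4.0)], [np.float64(8.3), np.float64(6.4)], [np.float64(6.4), np.float64(8.3)], [np.float64(4.0), np.float64(9.6)], [np.float64(1.4), np.float64(10.4)], [np.float64(-1.4), np.float64(10.4)], [np.float64(-4.0), np.float64(9.6)], [np.float64(-6.4), np.float64(8.3)], [np.float64(-8.3), np.float64(6.4)], [np.float64(-9.6), np.float64(4.0)], [np.float64(-10.4), np.float64(1.4)], [np.float64(-10.4), np.float64(-1.4)], [np.float64(-9.6), np.float64(-4.0)], [np.float64(-8.3), np.float64(-6.4)], [np.float64(-6.4), np.float64(-8.3)], [np.float64(-4.0), np.float64(-9.6)], [np.float64(-1.4), np.float64(-10.4)], [np.float64(1.4), np.float64(-10.4)], [np.float64(4.0), np.float64(-9.6)], [np.float64(6.4), np.float64(-8.3)], [np.float64(8.3), np.float64(-6.4)], [np.float64(9.6), np.float64(-4.0)], [np.float64(10.4), np.float64(-1.4)]]
```

drive_tool([
  {"delta_pos": [0,-1.5,15],"turn": 0,"jaw": -1},
  {"delta_pos": [0,0,14],"turn": 0,"jaw": -1},
  {"delta_pos": [0,0,8],"turn": 0,"jaw": -1},
  {"delta_pos": [0,0,4],"turn": 0,"jaw": -1},
  {"delta_pos": [0,0,0],"turn": 0,"jaw": -1},
  {"delta_pos": [0,0,0],"turn": 0,"jaw": -1},
])

```text
time: 16.4
tool_pos: [0.6537, -0.063, 0.3034]
tcp_rot: [0.215, 3.134, 0.0]
wrist_force: [0.9, -0.6, 0.2]
width: 0.183
grip_force: 107.5
```

drive_tool([
  {"delta_pos": [-1.2,4.3,1.5],"turn": 0,"jaw": -1},
  {"delta_pos": [-3.3,3.4,0],"turn": 0,"jaw": -1},
  {"delta_pos": [-5,1.7,0],"turn": 0,"jaw": -1},
  {"delta_pos": [-6,-0.5,0],"turn": 0,"jaw": -1},
  {"delta_pos": [-6.1,-3.1,0],"turn": 0,"jaw": -1},
  {"delta_pos": [-5.2,-5.8,0],"turn": 0,"jaw": -1},
])

```text
time: 16.9
tool_pos: [0.6812, -0.0666, 0.302]
tcp_rot: [0.213, 3.134, -0.0]
wrist_force: [0.5, -1.1, 0.3]
width: 0.178
grip_force: 107.5
```

drive_tool([
  {"delta_pos": [-3.4,-8.1,0],"turn": 0,"jaw": -1},
  {"delta_pos": [-0.7,-9.7,0],"turn": 0,"jaw": -1},
  {"delta_pos": [2.5,-10.5,0],"turn": 0,"jaw": -1},
  {"delta_pos": [8.3,-6.4,0],"turn": 0,"jaw": -1},
  {"delta_pos": [9.6,-4,0],"turn": 0,"jaw": -1},
  {"delta_pos": [10.4,-1.4,0],"turn": 0,"jaw": -1},
])

```text
time: 17.4
tool_pos: [0.6498, -0.1042, 0.3047]
tcp_rot: [0.217, 3.125, 0.0]
wrist_force: [2.0, -0.1, 7.1]
width: 0.179
grip_force: 108.9
```

drive_tool([
  {"delta_pos": [10.4,1.4,0],"turn": 0,"jaw": -1},
  {"delta_pos": [9.6,4,0],"turn": 0,"jaw": -1},
  {"delta_pos": [8.3,6.4,0],"turn": 0,"jaw": -1},
  {"delta_pos": [6.4,8.3,0],"turn": 0,"jaw": -1},
  {"delta_pos": [4,9.6,0],"turn": 0,"jaw": -1},
  {"delta_pos": [1.4,10.4,0],"turn": 0,"jaw": -1},
])

```text
time: 17.9
tool_pos: [0.6145, -0.0574, 0.3027]
tcp_rot: [0.211, 3.13, -0.005]
wrist_force: [4.8, -3.1, 1.6]
width: 0.182
grip_force: 109.5
```

drive_tool([
  {"delta_pos": [-1.4,10.4,0],"turn": 0,"jaw": -1},
  {"delta_pos": [-4,9.6,0],"turn": 0,"jaw": -1},
  {"delta_pos": [-6.4,8.3,0],"turn": 0,"jaw": -1},
  {"delta_pos": [-8.3,6.4,0],"turn": 0,"jaw": -1},
  {"delta_pos": [-9.6,4,0],"turn": 0,"jaw": -1},
  {"delta_pos": [-10.4,1.4,0],"turn": 0,"jaw": -1},
])

```text
time: 18.4
tool_pos: [0.6591, -0.0226, 0.3011]
tcp_rot: [-0.211, -3.13, 0.003]
wrist_force: [-1.8, -4.8, 2.4]
width: 0.184
grip_force: 108.9
```

```bash
cat >> h.py <<'E'
def pieces(f=None):
    c=bot.read_camera('top'); im=c['pixels']; h=cv2.cvtColor(im,cv2.COLOR_RGB2HSV)
    b=cv2.inRange(im,(0,0,0),(255,255,255)); w=cv2.inRange(h,(0,0,190),(180,70,255))
    m=cv2.inRange(h,(17,150,120),(32,255,255)); m[:180]=0;m[285:]=0;m[:,:290]=0;m[:,395:]=0
    n,_,st,ce=cv2.connectedComponentsWithStats(m)
    for i in range(1,n):
        if st[i,4]>12:
            p=onz(c,*ce[i],.014)-[.5555,-.048,0]; a=-.137; print(st[i,4],ce[i].round(1),'bowl mm',(1000*np.array([p[0]*np.cos(a)+p[1]*np.sin(a),-p[0]*np.sin(a)+p[1]*np.cos(a)])).round())
    if f: cv2.imwrite('pics/'+f,cv2.resize(im[165:300,260:430],(0,0),fx=4,fy=4)[:,:,::-1])
E
python3 - <<'E'
from h import *
plan((.6531,-.0615,.1458,-.137)); pieces('p1.png')
E
```

```text
t 18.4 grasp [ 0.6585 -0.0228  0.1461] yaw -0.1346 w 0.184 F [-1.8 -4.8  2.4]
turn 0.0024 shift [  0.1 -39.    0.3]
```

drive_tool([
  {"delta_pos": [-10.4,-1.4,0],"turn": 0,"jaw": -1},
  {"delta_pos": [-9.6,-4,0],"turn": 0,"jaw": -1},
  {"delta_pos": [-8.3,-6.4,0],"turn": 0,"jaw": -1},
  {"delta_pos": [-6.4,-8.3,0],"turn": 0,"jaw": -1},
  {"delta_pos": [-4,-9.6,0],"turn": 0,"jaw": -1},
  {"delta_pos": [-1.4,-10.4,0],"turn": 0,"jaw": -1},
])

```text
time: 18.95
tool_pos: [0.6926, -0.0683, 0.3004]
tcp_rot: [-0.217, -3.127, -0.006]
wrist_force: [-7.7, 2.8, 2.9]
width: 0.183
grip_force: 107.3
```

drive_tool([
  {"delta_pos": [1.4,-10.4,0],"turn": 0,"jaw": -1},
  {"delta_pos": [4,-9.6,0],"turn": 0,"jaw": -1},
  {"delta_pos": [6.4,-8.3,0],"turn": 0,"jaw": -1},
  {"delta_pos": [8.3,-6.4,0],"turn": 0,"jaw": -1},
  {"delta_pos": [9.6,-4,0],"turn": 0,"jaw": -1},
  {"delta_pos": [10.4,-1.4,0],"turn": 0,"jaw": -1},
])

```text
time: 19.45
tool_pos: [0.6492, -0.1029, 0.3038]
tcp_rot: [0.219, 3.125, 0.004]
wrist_force: [6.5, 5.7, 9.0]
width: 0.178
grip_force: 111.3
```

drive_tool([
  {"delta_pos": [10.4,1.4,0],"turn": 0,"jaw": -1},
  {"delta_pos": [9.6,4,0],"turn": 0,"jaw": -1},
  {"delta_pos": [8.3,6.4,0],"turn": 0,"jaw": -1},
  {"delta_pos": [6.4,8.3,0],"turn": 0,"jaw": -1},
  {"delta_pos": [4,9.6,0],"turn": 0,"jaw": -1},
  {"delta_pos": [1.4,10.4,0],"turn": 0,"jaw": -1},
])

```text
time: 19.95
tool_pos: [0.6133, -0.0573, 0.3014]
tcp_rot: [0.212, 3.134, -0.004]
wrist_force: [3.6, -4.3, 2.9]
width: 0.178
grip_force: 110.1
```

drive_tool([
  {"delta_pos": [-1.4,10.4,0],"turn": 0,"jaw": -1},
  {"delta_pos": [-4,9.6,0],"turn": 0,"jaw": -1},
  {"delta_pos": [-6.4,8.3,0],"turn": 0,"jaw": -1},
  {"delta_pos": [-8.3,6.4,0],"turn": 0,"jaw": -1},
  {"delta_pos": [-9.6,4,0],"turn": 0,"jaw": -1},
  {"delta_pos": [-10.4,1.4,0],"turn": 0,"jaw": -1},
])

```text
time: 20.45
tool_pos: [0.6596, -0.0228, 0.301]
tcp_rot: [-0.212, -3.131, 0.001]
wrist_force: [-3.0, -4.1, 3.6]
width: 0.183
grip_force: 109.5
```

drive_tool([
  {"delta_pos": [-10.4,-1.4,0],"turn": 0,"jaw": -1},
  {"delta_pos": [-9.6,-4,0],"turn": 0,"jaw": -1},
  {"delta_pos": [-8.3,-6.4,0],"turn": 0,"jaw": -1},
  {"delta_pos": [-6.4,-8.3,0],"turn": 0,"jaw": -1},
  {"delta_pos": [-4,-9.6,0],"turn": 0,"jaw": -1},
  {"delta_pos": [-1.4,-10.4,0],"turn": 0,"jaw": -1},
])

```text
time: 20.95
tool_pos: [0.6929, -0.0686, 0.2999]
tcp_rot: [-0.219, -3.128, -0.007]
wrist_force: [-6.6, 3.6, 1.1]
width: 0.18
grip_force: 108.1
```

Run:
```python
from h import *
plan((.6531,-.0615,.1458,-.137)); snap('side','s5.png')
im=cv2.imread('pics/s5.png'); b=im[235:310,285:390]
print(im[290:296:2,320:345:3].tolist())
h=cv2.cvtColor(b,cv2.COLOR_BGR2HSV); m=cv2.inRange(h,(15,130,90),(35,255,255)); 
n,_,st,ce=cv2.connectedComponentsWithStats(m); s=ld('side')
def bf(c,u,v,z=.014):
    p=onz(c,u,v,z)-[.5555,-.048,0];a=-.137;return (1000*np.array([p[0]*np.cos(a)+p[1]*np.sin(a),-p[0]*np.sin(a)+p[1]*np.cos(a)])).round()
for i in range(1,n):
    if st[i,4]>8: print(st[i,4],bf(s,ce[i][0]+285,ce[i][1]+235))
```

```text
t 20.95 grasp [ 0.692  -0.0679  0.1449] yaw -0.1396 w 0.18 F [-6.6  3.6  1.1]
turn -0.0026 shift [39.5  1.  -0.9]
[[[253, 255, 255], [253, 255, 255], [253, 255, 255], [253, 255, 255], [253, 255, 255], [253, 255, 255], [253, 255, 255], [253, 255, 255], [253, 255, 255]], [[253, 255, 255], [253, 255, 255], [253, 255, 255], [253, 255, 255], [253, 255, 255], [254, 255, 255], [255, 255, 255], [254, 255, 255], [253, 255, 255]], [[253, 255, 255], [253, 255, 255], [253, 255, 255], [253, 255, 255], [255, 255, 255], [238, 255, 255], [140, 238, 252], [255, 255, 255], [253, 255, 255]]]
54 [23. 35.]
39 [-13.  47.]
36 [-37.  35.]
34 [-52.  14.]
16 [ 44. -21.]
34 [ 26. -48.]
48 [-21. -49.]
```

drive_tool([
  {"delta_pos": [3,0,-8],"turn": 0,"jaw": -1},
  {"delta_pos": [3,0,-18],"turn": 0,"jaw": -1},
  {"delta_pos": [0,0,-28],"turn": 0,"jaw": -1},
  {"delta_pos": [0,0,-30],"turn": 0,"jaw": -1},
  {"delta_pos": [0,0,-35],"turn": 0,"jaw": -1},
  {"delta_pos": [0,12,-35],"turn": 0,"jaw": -1},
  {"delta_pos": [0,20,-30],"turn": 0,"jaw": -1},
  {"delta_pos": [0,30,-30],"turn": 0,"jaw": -1},
])

```text
time: 21.67
tool_pos: [0.6963, -0.0082, 0.5188]
tcp_rot: [0.22, 3.128, 0.001]
wrist_force: [1.1, -0.2, -0.8]
width: 0.182
grip_force: 109.0
```

drive_tool([
  {"delta_pos": [0,30,-30],"turn": 0,"jaw": -1},
  {"delta_pos": [0,30,-30],"turn": 0,"jaw": -1},
  {"delta_pos": [7,15,-15],"turn": 0,"jaw": -1},
  {"delta_pos": [0,0,0],"turn": 0,"jaw": -1},
  {"delta_pos": [0,0,0],"turn": 0,"jaw": -1},
])

```text
time: 22.08
tool_pos: [0.6989, 0.0681, 0.5909]
tcp_rot: [0.212, 3.13, 0.001]
wrist_force: [-0.7, 0.1, -1.7]
width: 0.181
grip_force: 109.1
```

Run:
```python
from h import *
plan((.6531,-.0615,.1458,-.137)); s=bot.read_state(); snap('wrist','w6.png');wc=wcam(s,ld('wrist')); snap('side','s6.png'); snap('top','t6.png')
b=proj(wc,(.5555,-.048,.03)); print('bowl in wrist',b)
w=cv2.imread('pics/w6.png'); x0=int(np.clip(b[0]-75,0,490));y0=int(np.clip(b[1]-60,0,360))
A=cv2.resize(w[y0:y0+120,x0:x0+150],(400,320),interpolation=cv2.INTER_CUBIC)
S=cv2.resize(cv2.imread('pics/s6.png')[230:315,285:392],(400,320),interpolation=cv2.INTER_CUBIC)
T=cv2.resize(cv2.imread('pics/t6.png')[180:285,275:405],(340,275),interpolation=cv2.INTER_CUBIC)
c=np.zeros((600,800,3),np.uint8); c[:320,:400]=A;c[:320,400:]=S;c[322:597,:340]=T; c[340:590,400:733]=cv2.resize(w,(333,250)); cv2.imwrite('pics/v6.png',c); print(x0,y0)
```

```text
t 22.08 grasp [0.6996 0.0681 0.4359] yaw -0.1352 w 0.181 F [-0.7  0.1 -1.7]
turn 0.0018 shift [  28.3 -134.7  290.1]
bowl in wrist [200.3  53.6]
125 0
```

View pics/v6.png

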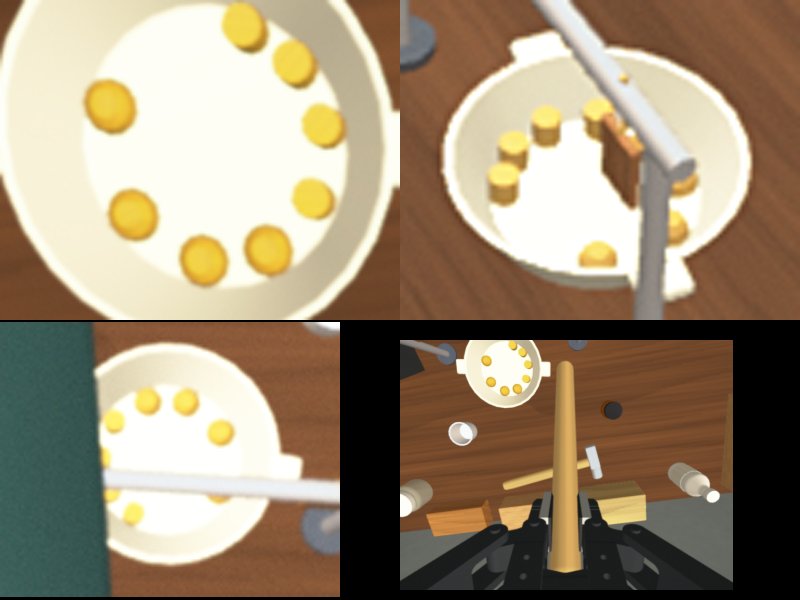

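Run:
```python
from h import *
wc=wcam(bot.read_state(),ld('wrist'))
q=lambda x,y:(125+x/2.6667,y/2.6667)
L=onz(wc,117-6,50,.042);Rr=onz(wc,281+6,56,.042);print('lugs',L,Rr,'mid',(L+Rr)/2)
a=-.137;o=(.5555,-.048,0)
for n,z,P in(('barrel',.026,[(245,25),(293,63),(322,125),(313,200)]),('dome',.016,[(110,105),(133,213),(203,258),(268,250)])):
  for p in P:
    d=onz(wc,*q(*p),z)-o; print(n,(1000*np.array([d[0]*np.cos(a)+d[1]*np.sin(a),-d[0]*np.sin(a)+d[1]*np.cos(a)])).round())
```

```text
lugs [ 0.5357 -0.1448  0.042 ] [0.569  0.0499 0.042 ] mid [ 0.55235 -0.04745  0.042  ]
barrel [-50.  20.]
barrel [-36.  39.]
barrel [-11.  50.]
barrel [19. 45.]
dome [-21. -44.]
dome [ 24. -38.]
dome [43. -8.]
dome [40. 22.]
```

Run:
```python
from h import *
for n in('w4','w6'):
    im=cv2.imread(f'pics/{n}.png'); print(n,[tuple(int(x) for x in im[v,316]) for v in range(28,62,2)])
    for v in (70,110,200): print(v,[int(x) for x in im[v,296:340:2,0]],[int(x) for x in im[v,296:340:2,2]])
plan((.70,.349,.436,-.135),(.5031,.3467,.30,.0783),(.5031,.3467,.1608,.0783))
```

```text
w4 [(230, 249, 248), (231, 249, 248), (230, 249, 248), (230, 249, 248), (230, 249, 248), (222, 245, 244), (113, 158, 178), (74, 133, 170), (78, 136, 174), (76, 137, 173), (77, 136, 174), (77, 137, 174), (77, 137, 174), (77, 137, 175), (76, 136, 174), (77, 137, 175), (77, 137, 174)]
70 [229, 229, 190, 63, 60, 60, 65, 67, 70, 74, 77, 81, 85, 85, 85, 83, 78, 77, 75, 104, 174, 222] [248, 248, 228, 132, 131, 135, 143, 153, 162, 169, 175, 185, 194, 195, 196, 190, 181, 176, 171, 188, 231, 246]
110 [170, 148, 72, 57, 58, 61, 66, 69, 71, 75, 78, 81, 86, 85, 85, 84, 81, 78, 76, 79, 129, 145] [218, 198, 136, 130, 132, 139, 147, 157, 164, 171, 177, 186, 193, 196, 197, 193, 187, 178, 175, 168, 179, 186]
200 [51, 56, 59, 60, 62, 66, 69, 71, 73, 76, 77, 80, 83, 86, 86, 86, 84, 82, 80, 76, 75, 64] [120, 129, 132, 134, 139, 146, 155, 163, 168, 172, 177, 185, 193, 197, 197, 197, 193, 188, 181, 176, 174, 150]
w6 [(44, 78, 124), (45, 77, 123), (46, 79, 125), (46, 79, 125), (45, 78, 123), (48, 83, 129), (72, 127, 166), (87, 154, 197), (88, 157, 201), (87, 157, 200), (89, 157, 201), (87, 157, 201), (89, 1
[... 175 characters left out ...]
, 131, 147, 150, 156, 165, 176, 187, 194, 201, 212, 220, 221, 220, 214, 206, 200, 190, 133, 112, 111]
110 [38, 49, 65, 68, 69, 72, 75, 81, 84, 87, 88, 93, 98, 99, 98, 96, 93, 90, 88, 80, 50, 43] [104, 118, 145, 150, 153, 160, 169, 181, 189, 195, 202, 212, 220, 221, 221, 218, 211, 203, 199, 182, 124, 114]
200 [63, 67, 68, 70, 73, 76, 79, 83, 84, 88, 91, 94, 97, 98, 100, 98, 96, 95, 90, 88, 87, 73] [141, 149, 150, 155, 161, 168, 178, 186, 191, 195, 203, 212, 219, 221, 222, 221, 218, 213, 205, 200, 196, 169]
t 22.23 grasp [0.6986 0.066  0.4315] yaw -0.1381 w 0.181 F [ 0.   0.5 -0.9]
turn -0.0031 shift [ 36.7 280.6  -4.5]
turn -0.2133 shift [196.5  13.1 136. ]
turn -0.0 shift [  0.    0.  139.2]
```

drive_tool([
  {"delta_pos": [2,20,0],"turn": 0,"jaw": -1},
  {"delta_pos": [4.9,37,0],"turn": 0,"jaw": -1},
  {"delta_pos": [4.9,37,0],"turn": 0,"jaw": -1},
  {"delta_pos": [4.9,37,0],"turn": 0,"jaw": -1},
  {"delta_pos": [4.9,37,0],"turn": 0,"jaw": -1},
  {"delta_pos": [4.9,37,0],"turn": 0,"jaw": -1},
  {"delta_pos": [4.9,37,0],"turn": 0,"jaw": -1},
  {"delta_pos": [4.9,38,0],"turn": 0,"jaw": -1},
])

```text
time: 22.9
tool_pos: [0.702, 0.3496, 0.5863]
tcp_rot: [-0.218, -3.131, 0.003]
wrist_force: [1.1, -0.7, -0.3]
width: 0.178
grip_force: 109.3
```

drive_tool([
  {"delta_pos": [0,0,20],"turn": -0.107,"jaw": -1},
  {"delta_pos": [0,0,20],"turn": -0.106,"jaw": -1},
  {"delta_pos": [20,1.3,15],"turn": 0,"jaw": -1},
  {"delta_pos": [35,2.4,16],"turn": 0,"jaw": -1},
  {"delta_pos": [35,2.4,16],"turn": 0,"jaw": -1},
  {"delta_pos": [35,2.4,16],"turn": 0,"jaw": -1},
  {"delta_pos": [35,2.4,16],"turn": 0,"jaw": -1},
  {"delta_pos": [36,2.2,15],"turn": 0,"jaw": -1},
])

```text
time: 23.57
tool_pos: [0.5035, 0.3459, 0.4515]
tcp_rot: [0.116, -3.136, 0.003]
wrist_force: [0.1, -0.3, 0.1]
width: 0.178
grip_force: 109.2
```

drive_tool([
  {"delta_pos": [0,0,0],"turn": 0,"jaw": -1},
  {"delta_pos": [0,0,0],"turn": 0,"jaw": -1},
  {"delta_pos": [0,0,0],"turn": 0,"jaw": -1},
  {"delta_pos": [0,0,0],"turn": 0,"jaw": -1},
])

```text
time: 23.9
tool_pos: [0.5064, 0.3475, 0.4559]
tcp_rot: [-0.117, 3.137, 0.001]
wrist_force: [0.2, 0.1, -0.3]
width: 0.177
grip_force: 109.1
```

Run:
```python
from h import *
plan((.5031,.3467,.1608,.0783))
```

```text
t 23.9 grasp [0.5067 0.3476 0.3009] yaw 0.0748 w 0.177 F [ 0.2  0.1 -0.3]
turn -0.0035 shift [  3.7  -0.6 140.1]
```

Lower in two stages, correcting just before the channel.

drive_tool([
  {"delta_pos": [3.7,-0.6,20],"turn": -0.003,"jaw": -1},
  {"delta_pos": [0,0,25],"turn": 0,"jaw": -1},
  {"delta_pos": [0,0,20],"turn": 0,"jaw": -1},
  {"delta_pos": [0,0,15],"turn": 0,"jaw": -1},
  {"delta_pos": [0,0,10],"turn": 0,"jaw": -1},
  {"delta_pos": [0,0,0],"turn": 0,"jaw": -1},
  {"delta_pos": [0,0,0],"turn": 0,"jaw": -1},
  {"delta_pos": [0,0,0],"turn": 0,"jaw": -1},
])

```text
time: 24.57
tool_pos: [0.5023, 0.3473, 0.3667]
tcp_rot: [-0.123, 3.137, 0.002]
wrist_force: [-0.4, -0.1, -0.1]
width: 0.18
grip_force: 109.1
```

Run:
```python
from h import *
plan((.5031,.3467,.1608,.0783))
```

```text
t 24.57 grasp [0.5027 0.3475 0.2117] yaw 0.0787 w 0.18 F [-0.4 -0.1 -0.1]
turn 0.0004 shift [-0.3 -0.8 50.9]
```

drive_tool([
  {"delta_pos": [0,-0.8,10],"turn": 0,"jaw": -1},
  {"delta_pos": [0,0,12],"turn": 0,"jaw": -1},
  {"delta_pos": [0,0,12],"turn": 0,"jaw": -1},
  {"delta_pos": [0,0,8],"turn": 0,"jaw": -1},
  {"delta_pos": [0,0,5],"turn": 0,"jaw": -1},
  {"delta_pos": [0,0,2],"turn": 0,"jaw": -1},
  {"delta_pos": [0,0,0],"turn": 0,"jaw": -1},
  {"delta_pos": [0,0,0],"turn": 0,"jaw": -1},
])

```text
time: 25.23
tool_pos: [0.5017, 0.3462, 0.3168]
tcp_rot: [-0.125, 3.138, -0.0]
wrist_force: [1.2, -0.8, 4.7]
width: 0.182
grip_force: 109.2
```

Run:
```python
from h import *
plan((.5031,.3467,.1608,.0783))
```

```text
t 25.23 grasp [0.5018 0.3462 0.1618] yaw 0.0796 w 0.182 F [ 1.2 -0.8  4.7]
turn 0.0013 shift [-1.3  0.4  1. ]
```

drive_tool([
  {"delta_pos": [0,0,0],"turn": 0,"jaw": 0.6},
  {"delta_pos": [0,0,0],"turn": 0,"jaw": 0.6},
  {"delta_pos": [0,0,0],"turn": 0,"jaw": 0.6},
  {"delta_pos": [0,0,0],"turn": 0,"jaw": 0.6},
  {"delta_pos": [0,0,0],"turn": 0,"jaw": 0.6},
  {"delta_pos": [0,0,-10],"turn": 0,"jaw": 0.6},
  {"delta_pos": [0,0,-20],"turn": 0,"jaw": 0.6},
  {"delta_pos": [0,0,-30],"turn": 0,"jaw": 0.6},
])

```text
time: 25.9
tool_pos: [0.5002, 0.3455, 0.3738]
tcp_rot: [0.124, -3.133, 0.005]
wrist_force: [0.2, -0.0, -0.2]
width: 0.801
grip_force: 0.0
```

drive_tool([
  {"delta_pos": [0,0,-30],"turn": 0,"jaw": 0.6},
  {"delta_pos": [0,0,-30],"turn": 0,"jaw": 0.6},
  {"delta_pos": [0,0,-20],"turn": 0,"jaw": 0.6},
  {"delta_pos": [0,0,0],"turn": 0,"jaw": 0.6},
  {"delta_pos": [0,0,0],"turn": 0,"jaw": 0.6},
  {"delta_pos": [0,0,0],"turn": 0,"jaw": 0.6},
  {"delta_pos": [0,0,0],"turn": 0,"jaw": 0.6},
])

```text
time: 26.48
tool_pos: [0.5008, 0.3459, 0.4542]
tcp_rot: [0.124, -3.136, 0.003]
wrist_force: [-0.1, 0.3, -0.6]
width: 0.798
grip_force: 0.0
```

Run:
```python
from h import *
plan((.5031,.3467,.1608,.0783))
snap('wrist','w7.png');snap('side','s7.png')
a=cv2.imread('pics/w3.png').astype(int);b=cv2.imread('pics/w7.png').astype(int)
# stick edges/tips in wrist (compare with w3 at z .2876)
for n,i in(('w3',a),('w7',b)):
    print(n,[int(v) for v in i[40:90:4,321,2]],[int(v) for v in i[270:310:3,321,2]],[int(v) for v in i[200,296:348:3,2]])
s0=cv2.imread('pics/side0.png').astype(int);s7=cv2.imread('pics/s7.png').astype(int)
m=(abs(s0-s7).max(2)>40)[105:215,190:265]; print('side diff px near stick',m.sum(), 'rows',np.nonzero(m.any(1))[0]+105 if m.any() else '')
```

```text
t 26.48 grasp [0.5004 0.3456 0.2992] yaw 0.0792 w 0.798 F [-0.1  0.3 -0.6]
turn 0.0009 shift [ -2.8   0.9 138.4]
w3 [114, 210, 175, 195, 202, 209, 217, 197, 202, 202, 203, 203, 203] [207, 224, 231, 232, 232, 233, 232, 233, 169, 119, 121, 115, 112, 110] [214, 212, 223, 227, 161, 157, 167, 183, 198, 215, 218, 208, 197, 196, 206, 206, 217, 218]
w7 [116, 134, 194, 175, 206, 209, 205, 219, 219, 219, 219, 219, 219] [229, 230, 230, 231, 232, 233, 170, 118, 119, 118, 112, 110, 109, 110] [210, 217, 226, 216, 156, 162, 177, 194, 208, 219, 216, 199, 193, 205, 206, 215, 217, 219]
side diff px near stick 12 rows [128 132 133 134 135 136 137 138 140 183 199]
```

```bash
python3 -c "
from workcell import bot
print(bot.finish_job())"
```

```text
the job is handed in; nothing more can be done
None
```

The job is handed in, though I haven't seen the verdict: the bar is flat on the mat, the stick is back home in its rest, and after two-plus clockwise turns a dome and a barrel lie well over the lug line on each side, with all eight pieces still in the bowl.

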